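Sift short screws from T-nuts

ROBOT

A 7-joint arm with a two-finger parallel gripper is mounted at the origin on the work surface; the furniture and walls round the work are solid. World frame = base frame: x ahead of the robot, y to its left, z up, the work surface at z = 0. Lengths are in mm, angles in rad, forces in N, time in s.
With the tool pointing down it reaches from about 425 to 875 mm from the base axis. Payload 9.9 kg.
Tool frame: the origin (TCP) lies on the centre line of the jaws, within the pads' length; the fingertips stand ahead of it and the grasp point (between the pads) lies 8 mm behind it (tip_extent is the z of the fingertips in the tool frame, in mm); z points along the fingers, y is the line along which they close (so a half turn about z gives the same grasp; the last joint's range is limited). The gripper opens to 85 mm and grips with 20 to 120 N. Pads are 22 mm wide; open, the fingers measure 114 mm over their backs; the gripper's body (76 mm by 85 mm) begins 54 mm behind the grasp point. The pads swing forward as they close: fully open they stand 13 mm farther back than shut.
Start: joints at [-1.29, 0.576, 0.025, 1.437, -0.015, 1.129, -0.057], TCP at [240.808, 630.588, 242.289] pointing down, gripper open.
Joint ranges: [-2.76, 2.76], [-0.34, 2.15], [-1.52, 1.57], [0.19, 2.46], [-1.09, 4.23], [0.17, 1.99], [-2.82, 2.82]. Speed limits (rad/s): [2.22, 2.22, 3.01, 3.01, 3.14, 3.14, 3.14].

INTERFACE

Orientations are given as a rotation vector (axis times angle).
In Python, from plant import state, camera, close_job, search_frame, tip_extent gives the robot as it stands.
- The arm moves only by the shell command python3 -m crank 'ROWS' [FORCE]. ROWS is JSON, a list of rows, each a list of 7 numbers: the opening, from 0 (shut) to 1 (fully open), then the shift along the tool's x, y, z in cm, then the turn, a rotation vector about the tool's x, y, z in degrees. In form: [[jaw, dx, dy, dz, rx, ry, rz], ...]. A call has 1 to 8 rows; each row is the pose to reach, as a shift and turn from the pose commanded when the call began, along the tool's axes at that moment; what a row does not reach only later rows make up. A row lasts 1/12 s, in which the tool goes at most 41.7 mm and 7.16 degrees, less where a joint would pass 70% of its speed; a pose out of reach is approached as far as the arm can. A call with a gripper value outside its range is refused whole. The fingers move at their own pace and stop on an object; FORCE is the grip in N (left out, the last holds). Time passes only in rows, so rows that repeat a pose let the fingers close. It gives the time, the measured TCP pose, the force, the opening and the grip force at its end, in the units of the state.
- state(): the state, without advancing time (a new reading comes with each control period).
- camera(name): name is "side" or "top" or "wrist"; returns a dict with "frame" (400x640x3 uint8, red, green, blue), "mtx" (3x3 intrinsics, pixels), "extrinsics" (4x4, takes a point from camera to world coordinates). Camera axes: x right, y down, z forward; pixel columns grow to the right and rows downward; lengths in mm; the calibration is good to about 2 mm. A picture is of the moment at which its call begins. There is no depth.
- close_job(): hands the job in; it is judged then, once.
Trained networks look in the newest picture that a camera, given by its name, has taken for a name from the list of things; names that differ only in an ending like _2 or _b are one class to them, and where a whole thing is asked for, a point or a joint stands for the part that bears it (a point fixed in the world has none). Each returns a list of dicts, best first, with "conf" (0 to 1); they miss things now and then, are a little off and sometimes report something else, mostly with a low value. They report only what shows in the picture. A call takes as long as a camera call. They do not tell look-alikes from the thing itself.
- search_frame(camera, target): "point" ([row, column] in pixels, amid what is visible of it).
The state is a dict: "time_s": time; "q": joint angles; "joint_velocities": joint speeds; "joint_torque": joint torques, N m; "tcp_pos": TCP position; "tool_rot": TCP orientation; "ft_force": force on the tool from outside, world axes, zero at the start; "torque": the same for the moment, N m; "opening": opening from 0.0 (shut) to 1.0 (fully open); "gripper_force": force on a finger pad.
Only numpy, scipy, OpenCV 4.12 (cv2) and the standard library are available. Lean on these libraries where they do the work, as an engineer would, in place of code of your own. Each camera call takes 0.05 s, during which the arm holds its last target. There are 200 camera calls.

TASK

Take the sieve by its bail and, keeping it down on the runners of the catch box, shake it side to side between the two sprung buffers until the three short screws have dropped through the slots and only the two T-nuts are left: press the left buffer in gently and then the right one, at least twice over, springing them without ramming them solid. Then lift the sieve off and set it flat inside the empty parts tray with the T-nuts still in it.

Things in the scene. Friction and masses are not known exactly. Their poses are not given: they have to be found in the camera images.
- sieve: bright sheet-steel sieve, tray 110 (x) x 150 (y) x 34 mm high, walls 3, 0.35 kg. Its 4 mm bottom has two slots 19 (y) x 94 mm (x) at y = -22 and +22. Origin: centre of the underside. Flanges along the long sides (x = -71..-55, 55..71), underside 32 mm above the origin, lie on the box's runners, where it starts between the buffers, free to slide along y. A flat bail spans it along x at mid-length
- sieve_grip (a point): centre of the black grip on the bail: a bar 70 mm long (x), 14 mm thick (y), 22 mm high (z), 78 mm above the sieve's underside; to be pinched from above across its 14 mm, along sieve y. Under it are 63 mm of free height above the sieve plate
- catch_box: open grey steel box fixed to the bench, 128 (x) x 290 (y) x 90 mm, walls 6. The tops of its two long walls (along y, 90 mm up) are the slick runners; inside 116 x 278 mm; end walls 84 mm high. The sieve hangs 32 mm into it, 3 mm play each side in x. Origin: centre of the underside; +y points to the robot's left within 0.2 rad
- buffer_left: sprung buffer in the box's left (+y) end wall; origin on its axis (along box y, 72 mm up), on the wall's outer face (wall 6 mm). Inside the box its round rubber nose, 18 mm across, meets the sieve's end wall. How far the nose is screwed in is not measured (face 12 to 38 mm inside the wall's inner face): feel for it. It yields from 3 N, adds 2 N per mm, is solid after 6 mm (15 N)
- buffer_right: sprung buffer in the box's right (-y) end wall; origin on its axis (along box y, 72 mm up), on the wall's outer face (wall 6 mm). Inside the box its round rubber nose, 18 mm across, meets the sieve's end wall. How far the nose is screwed in is not measured (face 12 to 38 mm inside the wall's inner face): feel for it. It yields from 3 N, adds 2 N per mm, is solid after 6 mm (15 N)
- parts_tray: empty open tin tray fixed to the bench, 132 (x) x 200 (y) x 30 mm, walls and floor 2 mm; origin at the centre of its underside. The sieve's body fits in with its long side along the tray's, 8 mm play each side in x and 23 mm in y; its flanges pass 4 mm above the tray's rim
- bolt_f1: socket-head screw, black, 15 mm head and 10 mm shank, 45 mm long; starts lying on the sieve plate, on a solid strip beside the slots, roughly along the slots; origin at the centre of the head's end face, z along the shank; rolls only under a brisk shake, and falls through a slot once over one
- bolt_f2: socket-head screw, black, 15 mm head and 10 mm shank, 45 mm long; starts lying on the sieve plate, on a solid strip beside the slots, roughly along the slots; origin at the centre of the head's end face, z along the shank; rolls only under a brisk shake, and falls through a slot once over one
- tray_bolt_2: socket-head screw, black, 15 mm head and 10 mm shank, 40 mm long; starts lying on the sieve plate, on a solid strip beside the slots, roughly along the slots; origin at the centre of the head's end face, z along the shank; rolls only under a brisk shake, and falls through a slot once over one
- t_nut_1: black T-nut, 32 x 28 mm, 20 mm high; starts lying on the sieve; too big for the slots; origin at the centre of its underside
- t_nut_2: black T-nut, 32 x 28 mm, 20 mm high; starts lying on the sieve; too big for the slots; origin at the centre of its underside
Not all that is in view belongs to the job. What is shaped like the t_nut_2 but orange or red is not meant.

How it is judged:
By the outcome, as a careful person would: the job done as asked, in the order asked, and still so for the second after the job is handed in, with the robot touching nothing.
It also fails if it takes over 69 s, if anything falls off the work surface, if the arm or the gripper's body presses on something with over 40 N, if the wrist force passes 120 N, or if a joint passes its speed limit or range.

## Working session

There is one attempt and no reset: what is moved stays moved. The work goes in short steps, Python scripts to look and compute and a shell command to move; the robot and the scene stay as the last step left them, time stands still between calls to the robot, and variables do not carry over. Pictures are saved under pics/ and viewed, at most 10 in all, crops included, and the job is handed in when it is done.

```bash
ls; mkdir -p pics
cat > h.py <<'E'
import numpy as np, cv2
from scipy.spatial.transform import Rotation as R
from plant import state, camera, close_job, search_frame, tip_extent
def snap(n,f):
    c=camera(n); cv2.imwrite('pics/'+f,c['frame'][:,:,::-1]); return c
def ray(c,rc):
    E=np.array(c['extrinsics']); K=np.array(c['mtx'])
    d=E[:3,:3]@np.linalg.solve(K,[rc[1],rc[0],1.]); return E[:3,3],d/np.linalg.norm(d)
def atz(c,rc,z):
    o,d=ray(c,rc); return o+d*(z-o[2])/d[2]
def proj(c,p):
    E=np.array(c['extrinsics']); K=np.array(c['mtx'])
    q=K@(E[:3,:3].T@(np.array(p)-E[:3,3])); return q[1]/q[2],q[0]/q[2]
E
python3 - <<'E'
from h import *
s=state(); print(s, tip_extent if not callable(tip_extent) else tip_extent())
for n in ['top','side']:
    c=snap(n,n+'0.png'); print(n,np.round(c['extrinsics'],3).tolist(),np.round(c['mtx'],1).tolist())
    for t in ['sieve','sieve_grip','catch_box','buffer_left','buffer_right','parts_tray','t_nut_1','bolt_f1','tray_bolt_2']:
        print(t,[(np.round(d['point']).tolist(),round(d['conf'],2)) for d in search_frame(n,t)][:5])
E
```

```text
pics
{'time_s': 0.0, 'q': array([-1.28978891,  0.57651639,  0.02483251,  1.43790097, -0.01502865,
        1.12897777, -0.0565168 ]), 'joint_velocities': array([ 0.00116242,  0.00078957, -0.00129722, -0.00148271, -0.00134283,
        0.00158788,  0.00193338]), 'joint_torque': array([ 7.11791545e-04, -7.65770245e+01,  2.25111857e+00, -2.85959440e+01,
        1.54392526e-02,  1.28483793e-02,  4.35658080e-05]), 'tcp_pos': array([240.64641715, 630.19178056, 241.45541424]), 'tool_rot': array([-5.69798752e-01, -3.08924005e+00,  2.51349658e-03]), 'ft_force': array([ 1.09670291, -0.61917034,  0.04413098]), 'torque': array([ 0.0100794 , -0.05232198,  0.01306334]), 'gripper_force': 0.0, 'opening': 1.003027425610778} 11.0
top [[0.022, -0.992, 0.128, 296.727], [-1.0, -0.02, 0.021, -151.262], [-0.018, -0.128, -0.992, 1397.87], [0.0, 0.0, 0.0, 1.0]] [[430.8, 0.0, 316.9], [0.0, 430.8, 196.1], [0.0, 0.0, 1.0]]
sieve []
sieve_grip [([190.0, 380.0], 0.9)]
catch_box [([190.0, 386.0], 0.98)]
buffer_left [([190.0, 330.0], 0.64)]
buffer_right []
parts_tray [([189.0, 271.0], 0.93)]
t_nut_1 [([236.0, 384.0], 0.42)]
bolt_f1 []
tray_bolt_2 []
side [[0.988, -0.099, 0.115, 344.332], [-0.152, -0.651, 0.744, -773.021], [0.001, -0.753, -0.658, 680.485], [0.0, 0.0, 0.0, 1.0]] [[374.1, 0.0, 317.5], [0.0, 374.1, 196.8], [0.0, 0.0, 1.0]]
sieve [([272.0, 356.0], 0.66)]
sieve_grip [([266.0, 361.0], 0.94)]
catch_box [([318.0, 362.0], 0.64)]
buffer_left [([210.0, 343.0], 0.66)]
buffer_right [([346.0, 372.0], 0.68)]
parts_tray [([187.0, 325.0], 0.93)]
t_nut_1 [([365.0, 282.0], 0.86), ([290.0, 347.0], 0.61), ([315.0, 285.0], 0.56), ([254.0, 365.0], 0.45)]
bolt_f1 [([266.0, 358.0], 0.49)]
tray_bolt_2 [([268.0, 357.0], 0.49)]
```

Run:
```python
from h import *
a=cv2.imread('pics/top0.png')[120:270,220:460]; cv2.imwrite('pics/top0c.png',cv2.resize(a,None,fx=3.3,fy=3.3,interpolation=2))
a=cv2.imread('pics/side0.png')[150:390,220:480]; cv2.imwrite('pics/side0c.png',cv2.resize(a,None,fx=2.5,fy=2.5,interpolation=2))
```

```text
(no output)
```

View pics/top0c.png

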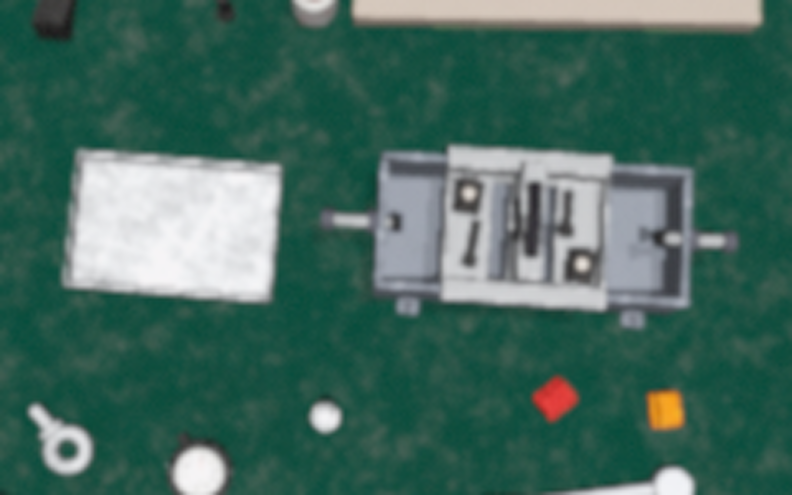

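View pics/side0c.png

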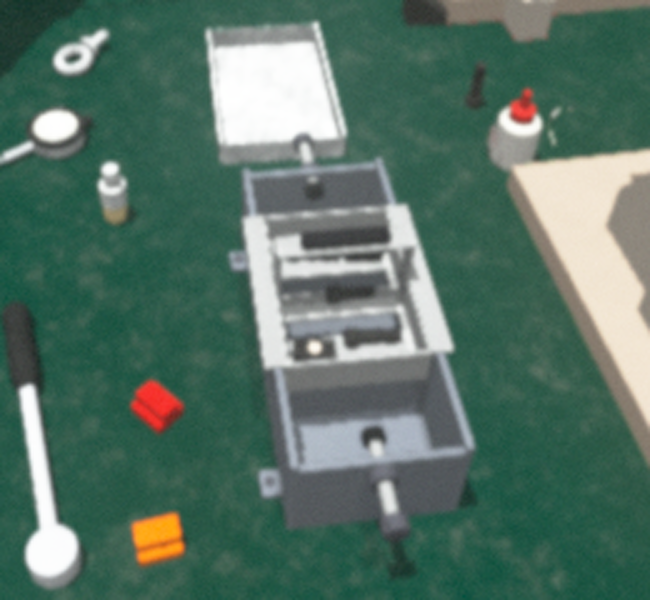

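The top view shows the box at crop (534,230), with the sieve and its dark grip at (534,218). The T-nuts are at (468,195) and (581,265), and the empty white tray at (174,226). The red and orange T-nut-shaped blocks are decoys, outside the sieve. Three screws lie in the sieve, one of them right beside the bail.

Run:
```python
from h import *
c=camera('top'); f=lambda x,y:(120+y/3.3,220+x/3.3)
def rect(name,pts,z):
    P=np.array([atz(c,f(*p),z)[:2] for p in pts]); r=np.roll(P,-1,0)-P
    a=[np.degrees(np.arctan2(*v[::-1])) for v in r]
    print(name,P.mean(0).round(1),np.linalg.norm(r,axis=1).round(1),np.round(a,1))
rect('sieve',[(447,146),(612,155),(607,310),(442,300)],92)
rect('box',[(378,152),(693,168),(690,308),(374,295)],87)
rect('tray',[(78,150),(282,165),(271,302),(64,287)],30)
print('grip',atz(c,f(534,218),147), atz(c,(190,380),147))
s=camera('side'); search_frame
d=search_frame('side','sieve_grip')[0]['point']; o1,d1=ray(s,d)
d=search_frame('top','sieve_grip')[0]['point']; o2,d2=ray(c,d)
A=np.c_[d1,-d2]; t=np.linalg.lstsq(A,o2-o1,rcond=None)[0]; print('tri',o1+t[0]*d1,o2+t[1]*d2)
st=state(); print(st['tcp_pos'],R.from_rotvec(st['tool_rot']).as_matrix().round(3))
```

```text
sieve [ 491.4 -315. ] [153.6 145.  151.5 144.5] [-92.1 178.   87.7  -1.2]
box [ 489.4 -321.6] [293.9 131.1 291.  134.7] [-91.9 178.1  88.8  -0.6]
tray [495.6  20.7] [201.2 134.9 201.7 135.7] [-93.2 176.9  87.   -3.2]
grip [ 491.58277151 -314.33290271  147.        ] [ 479.82096142 -309.06056071  147.        ]
tri [ 498.01196099 -311.21889276   75.24157297] [ 490.04252715 -310.24518495   73.96095865]
[240.80169947 630.59440962 242.30175495] [[-0.934  0.357 -0.   ]
 [ 0.357  0.934  0.   ]
 [ 0.    -0.    -1.   ]]
```

```bash
cat >> h.py <<'E'
def delta(x,y,z,ang):
    "tool-frame shift (cm) and turn (deg) to a tool-down pose with tool y at world angle ang (deg)"
    s=state(); M=R.from_rotvec(s['tool_rot']); a=np.radians(ang)
    yt=np.array([np.cos(a),np.sin(a),0]); zt=np.array([0,0,-1.]); T=np.c_[np.cross(yt,zt),yt,zt]
    print('shift',(M.as_matrix().T@(np.array([x,y,z])-s['tcp_pos'])/10).round(2),'turn',np.degrees((M.inv()*R.from_matrix(T)).as_rotvec()).round(1),'t',s['time_s'],'q',s['q'].round(2))
E
python3 - <<'E'
from h import *
delta(600,150,260,88.3)
E
```

```text
shift [-50.7  -32.08  -1.77] turn [  0.   -0.  -19.2] t 1.2 q [-1.29  0.58  0.02  1.44 -0.02  1.13 -0.06]
```

```bash
python3 -m crank '[[1,-3,-2,-0.5,0,0,-2],[1,-7,-4,-1,0,0,-5],[1,-10,-6.4,-1.8,0,0,-8],[1,-13.5,-8.5,-1.8,0,0,-12],[1,-17,-10.7,-1.8,0,0,-16],[1,-20.3,-12.8,-1.8,0,0,-19.2],[1,-23.6,-15,-1.8,0,0,-19.2],[1,-27,-17,-1.8,0,0,-19.2]]'
python3 - <<'E'
from h import *
delta(600,150,260,88.3)
E
```

```text
time_s: 1.87
tcp_pos: [433.1, 373.6, 260.6]
tool_rot: [0.046, 3.141, 0.0]
ft_force: [1.2, 0.2, -0.1]
opening: 1.003
gripper_force: 0.0
shift [-17.33 -21.86   0.06] turn [0. 0. 0.] t 1.8667 q [-0.77  0.4  -0.03  1.69  0.01  1.05  0.73]
```

```bash
python3 -m crank '[[1,-2.5,-3,0,0,0,0],[1,-5,-6,0,0,0,0],[1,-7.5,-9,0,0,0,0],[1,-10,-12.5,0,0,0,0],[1,-11.5,-16.3,0,0,0,0],[1,-13,-20,0,0,0,0],[1,-14,-24,0,0,0,0],[1,-14,-28,0,0,0,0]]';python3 -m crank '[[1,0,-4,0,0,0,0],[1,0,-8,0,0,0,0],[1,0,-12,0,0,0,0],[1,1,-16,0,0,0,0],[1,2.5,-19.5,0,0,0,0],[1,4,-23,0,0,0,0],[1,5,-27,0,0,0,0],[1,6,-31,0,0,0,0]]'
python3 - <<'E'
from h import *
delta(491,-314,220,88.3)
E
```

```text
time_s: 2.53
tcp_pos: [565.6, 89.2, 260.2]
tool_rot: [0.048, 3.14, -0.0]
ft_force: [1.2, -0.5, 0.3]
opening: 0.997
gripper_force: 0.0
time_s: 3.2
tcp_pos: [493.9, -218.1, 260.7]
tool_rot: [0.046, 3.141, 0.0]
ft_force: [1.1, -0.6, -0.1]
opening: 1.0
gripper_force: 0.0
shift [ 0.01 -9.59  4.07] turn [0. 0. 0.] t 3.2 q [ 0.25  0.36  0.11  1.77 -0.04  1.01  1.92]
```

```bash
python3 -m crank '[[1,0,-3,0,0,0,0],[1,0,-6.5,1,0,0,0],[1,0,-9,3,0,0,0],[1,0,-9.6,4,0,0,0],[1,0,-9.6,4,0,0,0],[1,0,-9.6,4,0,0,0]]'
python3 - <<'E'
from h import *
c=snap('wrist','w1.png'); print(search_frame('wrist','sieve_grip'), c['extrinsics'].round(2).tolist(), c['mtx'].tolist())
s=state();print(s['tcp_pos'],proj(c,[491,-314,147]))
E
```

```text
time_s: 3.7
tcp_pos: [491.9, -311.8, 219.9]
tool_rot: [-0.047, -3.14, -0.002]
ft_force: [0.4, 0.2, -0.3]
opening: 1.004
gripper_force: 0.0
[{'point': [186.9, 314.4], 'conf': 0.78}] [[0.03, 0.96, 0.28, 420.44], [1.0, -0.03, -0.01, -309.45], [0.0, 0.28, -0.96, 350.98], [0.0, 0.0, 0.0, 1.0]] [[315.397299983946, 0.0, 317.7582467793176], [0.0, 315.397299983946, 198.0267525776463], [0.0, 0.0, 1.0]]
[ 492.83940677 -311.11257982  221.04402241] (np.float64(213.12779721136533), np.float64(313.6121179542558))
```

View pics/w1.png

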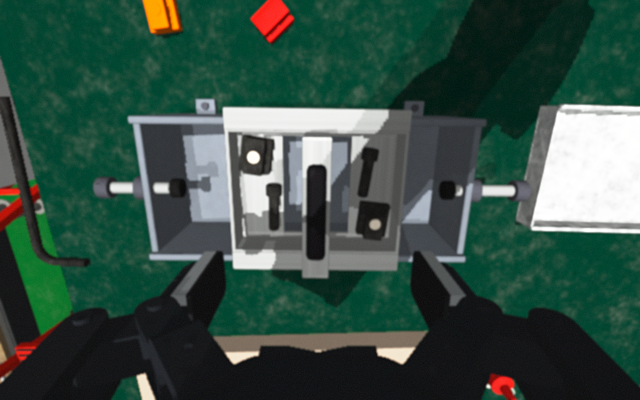

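The wrist view shows the grip at pixel (316,211), within 2 px of the prediction. The T-nuts are at (256,155) and (373,220), the two visible screws at (274,206) and (368,172), and the buffer noses at (178,187) and (447,190).

```bash
python3 -m crank '[[1,0,-0.2,2,0,0,0],[1,0,-0.2,4.5,0,0,0],[1,0,-0.2,7,0,0,0],[1,0,-0.2,8.7,0,0,0],[1,0,-0.2,9.4,0,0,0],[0.1,0,-0.2,9.4,0,0,0],[0,0,-0.2,9.4,0,0,0],[0,0,-0.2,9.4,0,0,0]]' 50;python3 -m crank '[[0,0,0,0,0,0,0],[0,0,0,0,0,0,0],[0,0,0,0,0,0,0],[0,0,0,0,0,0,0]]'
python3 - <<'E'
from h import *
c=camera('wrist'); f=lambda x,z:atz(c,x,z)
s=state();print(s['tcp_pos'],s['ft_force'],s['torque'],s['opening'])
# estimates of noses/end walls from the earlier frame (pixels), earlier camera pose
c['extrinsics']=np.array(c['extrinsics']); c['extrinsics'][:3,3]=[420.44,-309.45,350.98]
for n,p,z in [('noseR',(187,186),72),('noseL',(190,440),72),('sieveR',(190,228),92),('sieveL',(190,406),92),('boxR',(190,146),84),('boxL',(190,473),84)]: print(n,f(p,z).round(1))
E
```

```text
time_s: 4.47
tcp_pos: [493.0, -314.7, 127.9]
tool_rot: [0.046, 3.139, -0.002]
ft_force: [-0.6, 0.2, 1.0]
opening: 0.604
gripper_force: 0.0
time_s: 4.8
tcp_pos: [492.5, -314.9, 127.4]
tool_rot: [0.047, 3.14, -0.001]
ft_force: [-0.1, 0.9, 5.4]
opening: 0.212
gripper_force: 48.5
[ 492.44039472 -314.87874282  127.38696374] [-0.23572221  1.0180369   6.40101115] [ 0.19896563  0.16500474 -0.03398223] 0.21472512643915959
noseR [ 489.1 -431.9   72. ]
noseL [ 498.9 -199.8   72. ]
sieveR [ 487.8 -387.8   92. ]
sieveL [ 492.4 -236.5   92. ]
boxR [ 487.8 -462.    84. ]
boxL [ 496.4 -175.6   84. ]
```

```bash
python3 -m crank '[[0,0,0.5,0,0,0,0],[0,0,1,0,0,0,0],[0,0,1.5,0,0,0,0],[0,0,2,0,0,0,0],[0,0,2.5,0,0,0,0],[0,0,2.8,0,0,0,0],[0,0,2.8,0,0,0,0],[0,0,2.8,0,0,0,0]]' | grep -E 'tcp|ft_'; for i in 1 2 3 4 5; do python3 -m crank '[[0,0,0.1,0,0,0,0],[0,0,0.2,0,0,0,0],[0,0,0.2,0,0,0,0]]'| grep -E 'tcp|ft_'; done
```

```text
tcp_pos: [493.7, -286.1, 127.4]
ft_force: [-0.3, 1.5, 8.4]
tcp_pos: [493.6, -285.0, 127.4]
ft_force: [-0.5, -1.4, 6.2]
tcp_pos: [493.6, -283.1, 127.4]
ft_force: [-0.1, -1.8, 6.5]
tcp_pos: [493.7, -281.1, 127.4]
ft_force: [0.4, -1.6, 6.3]
tcp_pos: [493.7, -279.1, 127.4]
ft_force: [0.3, -0.7, 6.5]
tcp_pos: [493.8, -277.1, 127.4]
ft_force: [0.4, -0.5, 6.6]
```

```bash
for i in 1 2 3 4; do python3 -m crank '[[0,0,0.1,0,0,0,0],[0,0,0.2,0,0,0,0],[0,0,0.2,0,0,0,0]]'| grep -E 'tcp|ft_'; done
```

```text
tcp_pos: [493.9, -275.1, 127.4]
ft_force: [0.4, -0.9, 6.6]
tcp_pos: [493.9, -273.5, 127.4]
ft_force: [-0.5, -1.8, 6.6]
tcp_pos: [493.9, -272.4, 127.4]
ft_force: [0.2, -6.0, 4.9]
tcp_pos: [493.9, -271.1, 127.4]
ft_force: [0.0, -6.1, 4.2]
```

```bash
python3 -m crank '[[0,0,0.05,0,0,0,0],[0,0,0.1,0,0,0,0],[0,0,0.1,0,0,0,0]]'| grep -E 'tcp|ft_'; python3 -m crank '[[0,0,0.05,0,0,0,0],[0,0,0.1,0,0,0,0],[0,0,0.1,0,0,0,0]]'| grep -E 'tcp|ft_'; python3 -m crank '[[0,0,-2,0,0,0,0],[0,0,-4,0,0,0,0],[0,0,-6,0,0,0,0],[0,0,-7.5,0,0,0,0],[0,0,-7.8,0,0,0,0],[0,0,-7.8,0,0,0,0],[0,0,-7.8,0,0,0,0]]'| grep -E 'tcp|ft_'
for i in 1 2 3 ; do python3 -m crank '[[0,0,-0.1,0,0,0,0],[0,0,-0.2,0,0,0,0],[0,0,-0.2,0,0,0,0]]'| grep -E 'tcp|ft_'; done
```

```text
tcp_pos: [493.8, -270.6, 127.4]
ft_force: [-0.5, -10.0, 3.7]
tcp_pos: [493.8, -270.0, 127.5]
ft_force: [-0.3, -11.1, 3.1]
tcp_pos: [491.5, -345.9, 127.4]
ft_force: [-1.3, -1.3, 7.9]
tcp_pos: [491.7, -346.6, 127.4]
ft_force: [-0.5, 1.2, 7.4]
tcp_pos: [491.7, -348.5, 127.4]
ft_force: [0.1, -0.0, 7.2]
tcp_pos: [491.7, -350.5, 127.4]
ft_force: [-0.4, 0.6, 7.4]
```

```bash
for i in 1 2 3 4 5; do python3 -m crank '[[0,0,-0.1,0,0,0,0],[0,0,-0.2,0,0,0,0],[0,0,-0.2,0,0,0,0]]'| grep -E 'tcp|ft_'; done
```

```text
tcp_pos: [491.7, -352.5, 127.4]
ft_force: [-0.1, 1.9, 7.1]
tcp_pos: [491.6, -354.5, 127.4]
ft_force: [0.7, 0.8, 7.2]
tcp_pos: [491.6, -356.5, 127.4]
ft_force: [-0.0, 0.6, 8.0]
tcp_pos: [491.5, -358.5, 127.4]
ft_force: [0.8, 1.2, 8.2]
tcp_pos: [491.5, -360.3, 127.4]
ft_force: [-0.9, 2.0, 8.8]
```

```bash
for i in 1 2 ; do python3 -m crank '[[0,0,-0.1,0,0,0,0],[0,0,-0.2,0,0,0,0],[0,0,-0.2,0,0,0,0]]'| grep -E 'tcp|ft_'; done;  python3 -m crank '[[0,0,-0.1,0,0,0,0],[0,0,-0.1,0,0,0,0]]'| grep -E 'tcp|ft_'
```

```text
tcp_pos: [491.5, -361.2, 127.4]
ft_force: [-0.4, 5.2, 9.1]
tcp_pos: [491.5, -362.3, 127.3]
ft_force: [-0.3, 7.1, 11.5]
tcp_pos: [491.6, -362.9, 127.3]
ft_force: [-0.0, 8.6, 12.5]
```

```bash
python3 -m crank '[[0,0,2,0,0,0,0],[0,0,5.5,0,0,0,0],[0,0,8.2,0,0,0,0],[0,0,9.1,0,0,0,0],[0,0,9.6,0,0,0,0],[0,0,9.8,0,0,0,0],[0,0,9.8,0,0,0,0]]'| grep -E 'tcp|ft_';python3 -m crank '[[0,0,-2.0,0,0,0,0],[0,0,-5.5,0,0,0,0],[0,0,-8.2,0,0,0,0],[0,0,-9.1,0,0,0,0],[0,0,-9.6,0,0,0,0],[0,0,-9.8,0,0,0,0],[0,0,-9.8,0,0,0,0]]'| grep -E 'tcp|ft_'
python3 - <<'E'
from h import *
c=snap('wrist','w2.png'); t=snap('top','t2.png'); print(state()['opening'],state()['time_s'])
a=c['frame'][:,:,::-1]; b=cv2.resize(t['frame'][150:230,320:440,::-1],(600,400),interpolation=2)
cv2.imwrite('pics/m2.png',cv2.resize(np.hstack([a[:,60:500],b[:,60:540]]),(800,348)))
E
```

```text
tcp_pos: [494.1, -269.9, 127.6]
ft_force: [-0.2, -9.9, 3.3]
tcp_pos: [490.7, -363.8, 127.3]
ft_force: [-2.8, 8.1, 13.7]
0.2136894391098956 12.7833
```

View pics/m2.png

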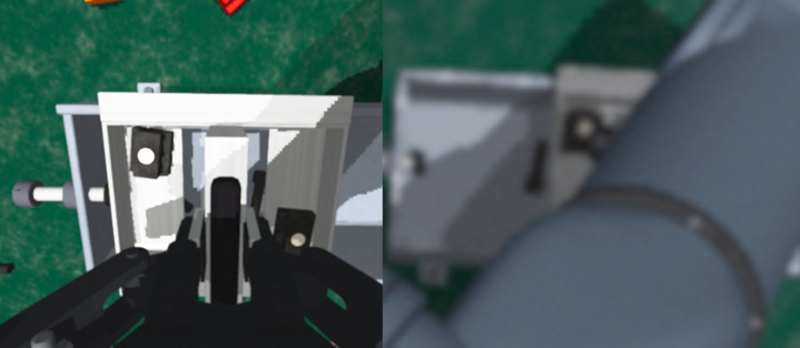

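One screw has already dropped into the box, at (537,167) in the top half, and both T-nuts are still in the sieve. I'll keep shaking.

```bash
for i in 1 2; do python3 -m crank '[[0,0,2,0,0,0,0],[0,0,5.5,0,0,0,0],[0,0,8.2,0,0,0,0],[0,0,9.1,0,0,0,0],[0,0,9.6,0,0,0,0],[0,0,9.8,0,0,0,0],[0,0,9.8,0,0,0,0]]'| grep -E 'tcp|ft_';python3 -m crank '[[0,0,-2.0,0,0,0,0],[0,0,-5.5,0,0,0,0],[0,0,-8.2,0,0,0,0],[0,0,-9.1,0,0,0,0],[0,0,-9.6,0,0,0,0],[0,0,-9.8,0,0,0,0],[0,0,-9.8,0,0,0,0]]'| grep -E 'tcp|ft_'; done
python3 - <<'E'
from h import *
c=snap('wrist','w3.png'); t=snap('side','s3.png'); print(state()['opening'],state()['time_s'])
a=cv2.resize(c['frame'][90:300,100:420,::-1],(610,400),interpolation=2); b=cv2.resize(t['frame'][200:380,290:430,::-1],(311,400),interpolation=2)
cv2.imwrite('pics/m3.png',cv2.resize(np.hstack([a,b]),(800,348)))
E
```

```text
tcp_pos: [494.1, -269.9, 127.6]
ft_force: [0.5, -9.3, 3.7]
tcp_pos: [490.7, -363.8, 127.3]
ft_force: [-2.6, 8.7, 14.5]
tcp_pos: [494.1, -269.9, 127.6]
ft_force: [-0.1, -8.7, 4.1]
tcp_pos: [490.7, -363.8, 127.3]
ft_force: [-2.7, 8.4, 13.8]
0.21330556030852182 15.2167
```

View pics/m3.png

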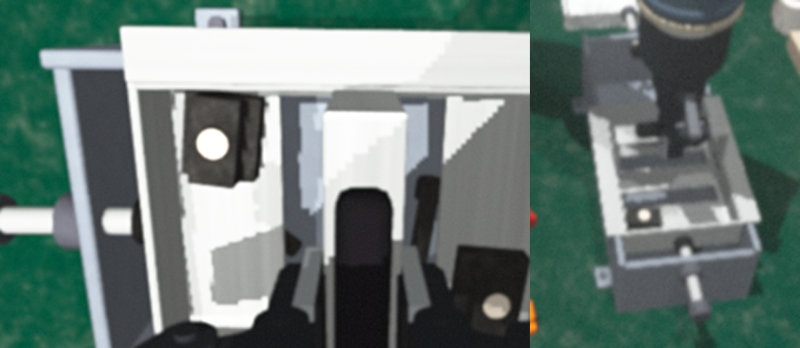

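```bash
python3 -m crank '[[0,0,2,0,0,0,0],[0,0,5.5,0,0,0,0],[0,0,8.2,0,0,0,0],[0,0,9.1,0,0,0,0],[0,0,9.6,0,0,0,0],[0,0,9.8,0,0,0,0],[0,0,9.8,0,0,0,0]]'| grep -E 'tcp|ft_'
python3 - <<'E'
from h import *
c=snap('wrist','w4.png'); t=snap('side','s4.png'); p=snap('top','t4.png')
a=cv2.resize(c['frame'][90:300,100:500,::-1],(571,300),interpolation=2); b=cv2.resize(t['frame'][180:360,290:430,::-1],(233,300),interpolation=2)
d=cv2.resize(p['frame'][150:230,320:440,::-1],(450,300),interpolation=2)
m=np.zeros((600,804,3),np.uint8); m[:300]=np.hstack([a,b]); m[300:,:450]=d; cv2.imwrite('pics/m4.png',m[:,:800])
print(search_frame('wrist','bolt_f1'),search_frame('top','bolt_f1'),search_frame('side','bolt_f1'))
E
```

```text
tcp_pos: [494.1, -269.9, 127.6]
ft_force: [-0.2, -9.3, 3.9]
[{'point': [223.5, 138.1], 'conf': 0.67}] [] [{'point': [290.1, 366.6], 'conf': 0.64}, {'point': [324.1, 377.0], 'conf': 0.4}]
```

View pics/m4.png

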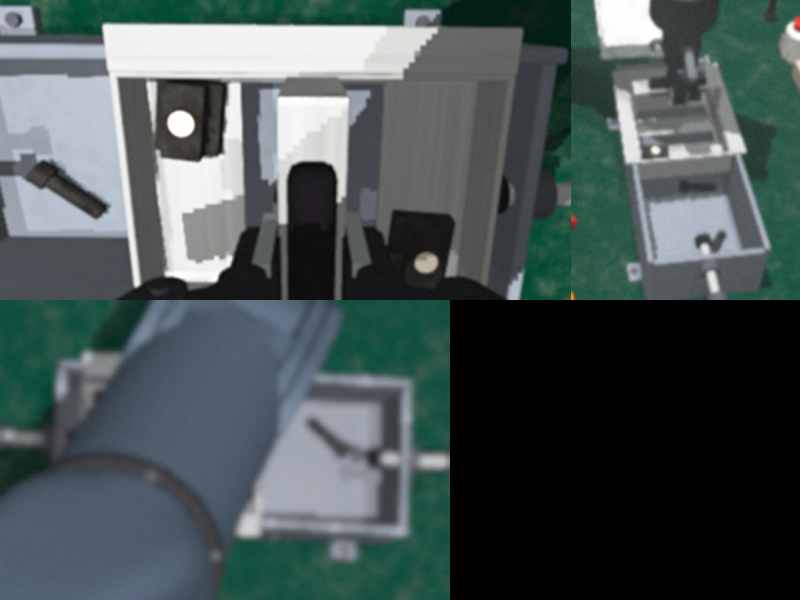

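Run:
```python
from h import *
t=camera('top'); s=camera('side')
print('top2',atz(t,(188,367),12)); 
print('side',[atz(s,p,12).round() for p in [(290.1,366.6),(324,377)]])
print('bail strip at left in side', [proj(s,[x,-270,62]) for x in (450,494,535)])
a=s['frame'][190:290,300:400,::-1]; cv2.imwrite('pics/s5.png',cv2.resize(a,(600,600),interpolation=2))
```

```text
top2 [ 505.31936546 -283.99269497   12.        ]
side [array([ 518., -329.,   12.]), array([ 519., -408.,   12.])]
bail strip at left in side [(np.float64(257.1612829260622), np.float64(330.3654302850536)), (np.float64(254.73407628130877), np.float64(350.6556957341952)), (np.float64(252.4998982784672), np.float64(369.33233574598705))]
```

View pics/s5.png

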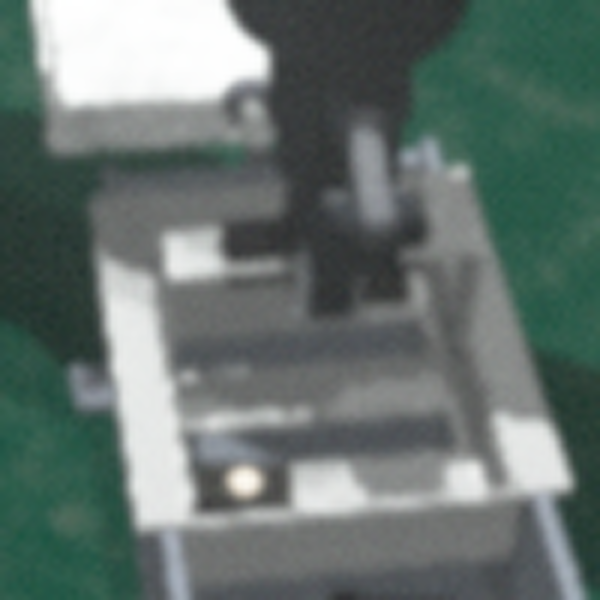

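The middle strip and both slots are clear. The three screws lie on the box floor at three separate places (y ≈ -284, -329 and -408). Both T-nuts are still in the sieve, so I'll lift.

```bash
python3 -m crank '[[0,0,-0.4,0,0,0,0],[0,0,-1.2,0,0,0,0],[0,0,-2.2,0,0,0,0],[0,0,-3.2,0,0,0,0],[0,0,-4,0,0,0,0],[0,0,-4.3,0,0,0,0],[0,0,-4.3,0,0,0,0]]' 70| grep -E 'tcp|ft_'
python3 -m crank '[[0,0,0,-0.3,0,0,0],[0,0,0,-1,0,0,0],[0,0,0,-2,0,0,0],[0,0,0,-3.2,0,0,0],[0,0,0,-4.5,0,0,0],[0,0,0,-6,0,0,0],[0,0,0,-7.3,0,0,0],[0,0,0,-8,0,0,0]]'| grep -E 'tcp|ft_|open'
python3 -m crank '[[0,0,0,0,0,0,0],[0,0,0.5,0,0,0,0],[0,0,1.3,0,0,0,0],[0,0,2.5,0,0,0,0],[0,0,4,0,0,0,0],[0,0,6,0,0,0,0],[0,0,8,0,0,0,0],[0,0,10,0,0,0,0]]'| grep -E 'tcp|ft_'
python3 - <<'E'
from h import *
delta(496.5,20.7,208,86.9)
E
```

```text
tcp_pos: [492.7, -312.0, 127.5]
ft_force: [0.1, -1.8, 8.7]
tcp_pos: [492.4, -310.6, 208.4]
ft_force: [-0.3, -0.5, -5.2]
opening: 0.209
tcp_pos: [494.5, -208.2, 205.6]
ft_force: [-0.4, 0.7, -5.1]
shift [ 0.46 22.89 -0.22] turn [ 0.1 -0.1  1.4] t 18.1167 q [ 0.24  0.41  0.11  1.86 -0.06  0.88  1.91]
```

```bash
python3 -m crank '[[0,0,2,0,0,0,0],[0,0,4.2,0,0,0,0.2],[0,0.1,6.5,0,0,0,0.4],[0,0.2,8.8,0,0,0,0.7],[0,0.3,11,0,0,0,1],[0,0.4,13,0,0,0,1.4],[0,0.4,15,0,0,0,1.4],[0,0.4,17,0,0,0,1.4]]'| grep -E 'tcp|ft_'
python3 -m crank '[[0,0,1.8,0,0,0,0],[0,0,3.3,0,0,0,0],[0,0,4.5,0,0,0,0],[0,0,5.3,0,0,0,0],[0,0,5.7,0,0,0,0],[0,0,5.7,0,0,0,0],[0,0,5.7,0,0,0,0]]'| grep -E 'tcp|ft_'
python3 - <<'E'
from h import *
delta(496.5,20.7,90,86.9)
c=snap('wrist','w6.png'); t=snap('side','s6.png')
a=cv2.resize(c['frame'][:,:,::-1],(500,312)); b=cv2.resize(t['frame'][110:260,230:430,::-1],(300,225),interpolation=2)
m=np.zeros((312,800,3),np.uint8); m[:,:500]=a; m[:225,500:]=b; cv2.imwrite('pics/m6.png',m)
E
```

```text
tcp_pos: [495.0, -38.3, 205.8]
ft_force: [0.3, 0.2, -5.9]
tcp_pos: [498.9, 16.0, 206.1]
ft_force: [-0.1, 0.2, -6.0]
shift [ 0.25  0.46 11.61] turn [-0. -0.  0.] t 19.3667 q [-0.18  0.36  0.08  1.94 -0.04  0.84  1.43]
```

View pics/m6.png

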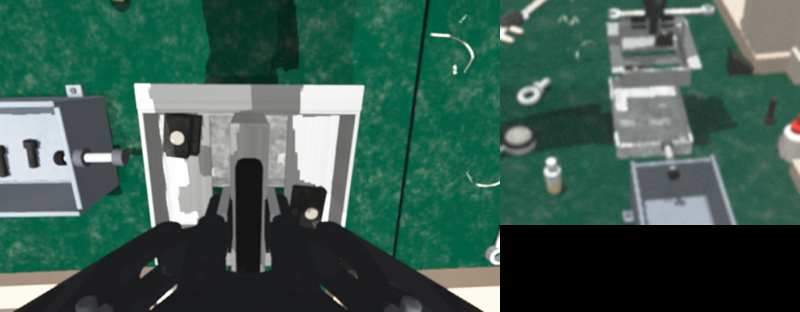

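Both T-nuts are aboard, at (182,137) and (308,205) in the wrist half, with the sieve above the tray. I'll lower it.

```bash
python3 -m crank '[[0,0.1,0.2,0.5,0,0,0],[0,0.25,0.46,1.7,0,0,0],[0,0.25,0.46,3.5,0,0,0],[0,0.25,0.46,5.5,0,0,0],[0,0.25,0.46,7.5,0,0,0],[0,0.25,0.46,9,0,0,0],[0,0.25,0.46,9.6,0,0,0],[0,0.25,0.46,9.6,0,0,0]]'| grep -E 'tcp|ft_'
python3 -m crank '[[0,0,0,0.5,0,0,0],[0,0,0,1,0,0,0],[0,0,0,1.5,0,0,0],[0,0,0,2,0,0,0],[0,0,0,2.4,0,0,0],[0,0,0,2.7,0,0,0],[0,0,0,2.8,0,0,0],[0,0,0,2.8,0,0,0]]'| grep -E 'tcp|ft_'
```

```text
tcp_pos: [496.0, 20.6, 109.0]
ft_force: [-0.3, 1.1, -4.1]
tcp_pos: [496.8, 21.0, 82.0]
ft_force: [0.0, 0.7, -5.8]
```

```bash
python3 -m crank '[[0,0,0,0.3,0,0,0],[0,0,0,0.6,0,0,0],[0,0,0,0.8,0,0,0],[0,0,0,0.8,0,0,0]]'| grep -E 'tcp|ft_'
for i in 1 2; do python3 -m crank '[[0,0,0,0.1,0,0,0],[0,0,0,0.1,0,0,0],[0,0,0,0.1,0,0,0]]'| grep -E 'tcp|ft_';done
python3 - <<'E'
from h import *
c=snap('wrist','w7.png'); t=snap('side','s7.png')
a=cv2.resize(c['frame'][:,:,::-1],(480,300)); b=cv2.resize(t['frame'][140:240,270:380,::-1],(330,300),interpolation=2)
cv2.imwrite('pics/m7.png',np.hstack([a,b])[:,:800])
E
```

```text
tcp_pos: [496.7, 21.0, 73.9]
ft_force: [0.1, 0.9, -5.0]
tcp_pos: [496.9, 21.0, 73.3]
ft_force: [-0.5, -0.1, -5.7]
tcp_pos: [496.9, 21.0, 72.3]
ft_force: [-0.5, 0.4, -5.1]
```

View pics/m7.png

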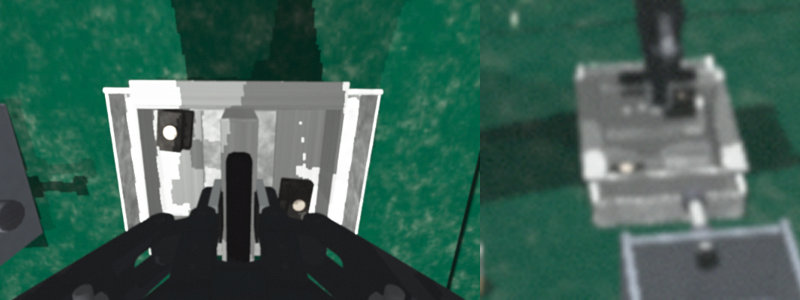

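The sieve sits inside the tray, centred with visible play at each end and parallel to it, and both T-nuts are in it. I'll lower the last millimetre and release.

```bash
for i in 1 2; do python3 -m crank '[[0,0,0,0.1,0,0,0],[0,0,0,0.1,0,0,0],[0,0,0,0.1,0,0,0]]'| grep -E 'tcp|ft_';done
```

```text
tcp_pos: [497.0, 21.0, 71.3]
ft_force: [0.1, -0.6, -5.0]
tcp_pos: [496.9, 21.0, 71.1]
ft_force: [-4.2, -0.2, 9.8]
```

```bash
python3 -m crank '[[0,0,0,-0.05,0,0,0],[0.4,0,0,-0.05,0,0,0],[0.8,0,0,-0.05,0,0,0],[1,0,0,-0.05,0,0,0],[1,0,0,-0.05,0,0,0],[1,0,0,-0.05,0,0,0],[1,0,0,-0.05,0,0,0],[1,0,0,-0.05,0,0,0]]'| grep -E 'tcp|ft_|open'
python3 -m crank '[[1,0,0,-0.5,0,0,0],[1,0,0,-2,0,0,0],[1,0,0,-4,0,0,0],[1,0,0,-7,0,0,0],[1,0,0,-10,0,0,0],[1,0,0,-13,0,0,0],[1,0,0,-14,0,0,0],[1,0,0,-14,0,0,0]]'| grep -E 'time|tcp|ft_'
python3 - <<'E'
from h import *
c=snap('wrist','w8.png'); t=snap('side','s8.png')
a=cv2.resize(c['frame'][:,:,::-1],(480,300)); b=cv2.resize(t['frame'][140:240,270:380,::-1],(330,300),interpolation=2)
cv2.imwrite('pics/m8.png',np.hstack([a,b])[:,:800])
E
```

```text
tcp_pos: [496.9, 21.1, 70.8]
ft_force: [-0.2, -0.9, -0.6]
opening: 0.998
time_s: 23.57
tcp_pos: [498.3, 21.1, 214.0]
ft_force: [-0.0, -0.2, 0.2]
```

View pics/m8.png

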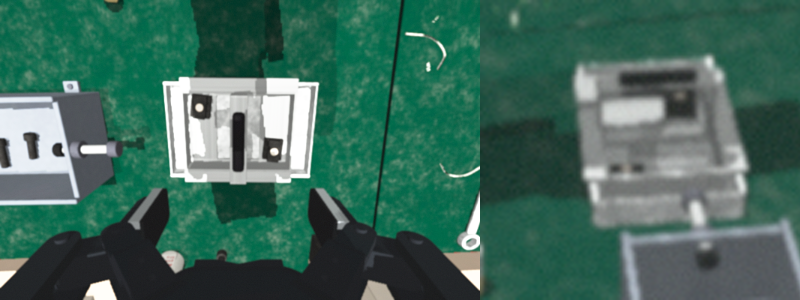

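The sieve lies flat and centred in the tray at (240,130), with the T-nuts at (201,106) and (274,150), and the gripper is clear.

```bash
python3 -c "from plant import close_job; print(close_job())"
```

```text
the job is handed in; nothing more can be done
None
```

The job is handed in: the three screws dropped into the catch box, the buffers were sprung alternately, left then right, at least three times each without going solid, and the sieve sits flat in the parts tray with both T-nuts in it, at about 24 s of the 69 s allowed.

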